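# Lock the dosing cup into its ratchet dock

## Task

Take the small aluminium dosing cup from the bamboo mat, set it upright in the open mouth of the black dock with its square foot squarely between the rails, and slide it gently along the channel until the red sprung pawl clicks in behind the foot and the yellow spring pad keeps it pressed there when you let go. While it slides in, keep the cup from pressing on the dock, pawl or pad with more than about 35 N, and leave the milk pitcher, the tamper in its holder and the white cup standing where they are.

Things in the scene. Friction and masses are not known exactly. Their poses are not given: they have to be found in the camera images.
- cup: Aluminium dosing cup, 70 mm tall, 0.11 to 0.22 kg: straight round body 44 mm in diameter (8 to 70 mm height, open top) on the centre of a square foot plate 60 x 60 x 8 mm. Origin: centre of the foot's underside; z up; x and y square to the foot's edges (all sides alike: any quarter turn serves).
- dock: Fixed black base 290 x 116 x 6 mm; aluminium rails make a straight channel along its +x, the push direction; y left, z up. Origin on the channel's centre line, at the bench. Floor 6 mm up. Mouth, open above, x = -140 to -85 mm, 80 mm wide, rails 12 mm high; a funnel narrows it to 68 mm at x = -55. A grey catch block (30 mm high at most) with red pawl and yellow pad stands at the far end and right side.
- dock_mouth (a point): Point on the channel floor in the open mouth, at x = -95 mm, y = 0, 6 mm above the dock's underside: the cup's foot centre is set down here, foot edges parallel to the channel, about 10 mm to spare on each side. Axes as the dock's.
- dock_lip (a point): Point on the centre line at floor height, x = -45 mm, where the left rail's lip begins (inner edge 25.5 mm from the centre line, underside 16.5, top 20.5 mm above the bench). The lip, and a like one on the catch block at the right, overhang the foot: the cup cannot be dropped in beyond here, only slid in from the mouth.
- dock_mid (a point): Point on the centre line at floor height, x = 50 mm: MIDDLE of the range in which the cup's origin can be when the foot first meets the pad (25 to 75 mm). The catch block, pawl and pad together, is fixed anywhere within this 50 mm, different every time and not measured: feel for it.
- pawl (a joint): Angle (rad) of the red sprung pawl, a 40 mm arm on the channel's right that leans in along the push: 0 at rest across the foot's path, about 0.35 when the foot holds it aside; snaps back to 0 behind the foot's rear edge (the click) and blocks the return. The push needed is roughly 3 to 14 N in all.
- pad (a joint): Travel (m) of the yellow spring pad at the channel's end: 0 free, 0.0105 bottomed hard; 250 N/m, 1.5 N preload, pushes the cup back to the mouth. The click comes at about 0.008, the latched cup rests at about 0.005. After the click the push drops, then rises steeply as the pad bottoms.
- mat: Fixed bamboo tamping mat, 150 x 170 x 4 mm, origin at the centre of its underside. The cup starts on it.
- pitcher: Chrome milk pitcher, 95 mm tall, 82 mm wide with a handle reaching 68 mm to its +y side. Origin at the centre of its underside. Leave alone.
- tamper_holder: Red round tamper holder, 84 mm wide, with a dark steel tamper standing in it, 100 mm tall in all. Origin at the centre of its underside. Leave alone.
- espresso_cup: White ceramic espresso cup with a handle on its +y side, 70 mm wide, 60 mm tall. Origin at the centre of its underside. Leave alone.
Things that resemble listed ones, but are neither listed nor needed, are in the scene too. Of the things that look like the cup, take the one that is farthest to the robot's left at the start.

How it is judged:
On the way, in this order (a step that is already met when the one before it is completed fails the run):
1. the cup stands upright in the dock's open mouth, its foot on the channel floor between the rails (x of cup in the frame of dock between -0.13 and -0.03 m and y of cup in the frame of dock between -0.01 and 0.01 m and z of cup in the frame of dock below 0.0095 m and angle between cup's own z axis and vertical below 0.1 rad), for 0.1 s.
2. the cup's foot holds the sprung pawl aside as it is pushed through (value of joint pawl above 0.2 rad and x of cup in the frame of dock above -0.03 m and z of cup in the frame of dock below 0.0095 m), for 0.05 s.
At the end, for the whole second after the job is handed in: The released cup rests in the dock, upright (0.08 rad), foot on the channel floor (3.5 mm) and on the centre line (6 mm), at least 20 mm past the dock origin, latched: pawl back within 0.12 rad of rest behind the foot, pad still pressed in more than 3 mm (value of joint pad above 0.003 m and value of joint pawl below 0.12 rad and x of cup in the frame of dock above 0.02 m and y of cup in the frame of dock between -0.006 and 0.006 m and z of cup in the frame of dock below 0.0095 m and angle between cup's own z axis and vertical below 0.08 rad and linear speed of cup below 0.01 m/s); the robot touches nothing.
It fails at once if in the channel (cup beyond x = -50 mm of the dock) the cup is pressed against the dock, its pawl or its pad with more than 35 N (contact force between cup and dock above 35 N and x of cup in the frame of dock above -0.05 m and y of cup in the frame of dock between -0.05 and 0.05 m).
It fails at once if the milk pitcher is moved more than 20 mm or tipped (distance of pitcher from where it was at the start of the episode above 0.02 m or angle between pitcher's own z axis and vertical above 0.3 rad).
It fails at once if the tamper holder is moved more than 20 mm or tipped (distance of tamper_holder from where it was at the start of the episode above 0.02 m or angle between tamper_holder's own z axis and vertical above 0.3 rad).
It fails at once if the white cup is moved more than 20 mm or tipped (distance of espresso_cup from where it was at the start of the episode above 0.02 m or angle between espresso_cup's own z axis and vertical above 0.3 rad).
It also fails if it takes over 72 s, if anything falls off the work surface, if the arm or the gripper's body presses on something with over 40 N, if the wrist force passes 120 N, or if a joint passes its speed limit or range.

## Robot

A 6-joint arm with a two-finger parallel gripper is mounted at the origin on the work surface. World frame = base frame: x ahead of the robot, y to its left, z up, the work surface at z = 0. Lengths are in m, angles in rad, forces in N, time in s.
With the tool pointing down it reaches from about 0.225 to 0.725 m from the base axis. Payload 3.1 kg.
Tool frame: the origin (TCP) lies at the very end of the fingers, on their centre line; the grasp point (between the pads) lies 19 mm behind it (robot.grip_point_offset is the distance from the TCP to the grasp point, in m); z points along the fingers, y is the line along which they close (so a half turn about z gives the same grasp; the last joint's range is limited). The gripper opens to 85 mm and grips with 20 to 120 N. Pads are 22 mm wide; open, the fingers measure 114 mm over their backs; the gripper's body (76 mm by 85 mm) begins 54 mm behind the grasp point. The pads swing forward as they close: fully open they stand 13 mm farther back than shut.
Start: joints at [0.999, 0.048, 0.099, 1.622, 0, 1.443], TCP at [0.225, 0.474, 0.231] pointing down, gripper open.
Joint ranges: [-2.91, 2.91], [-0.99, 1.94], [-1.21, 1.42], [-2.12, 2.29], [-1.49, 1.47], [-3.14, 3.14]. Speed limits (rad/s): [2.79, 2.79, 3.14, 3.14, 3.14, 3.14].

## Interface

Orientations are given as a unit quaternion [w, x, y, z].
In Python, from cell import robot gives the robot as it stands. The module is installed in compiled form; this text tells all that it offers.
- The arm moves only by the tool send_rows, never from a script. Its argument "targets" is text: rows parted by semicolons, each of 7 numbers parted by spaces: the gripper command: -1 is shut, 1 is fully open, values between are in proportion, then the shift along the tool's x, y, z scaled (see below), then the turn, a rotation vector about the tool's x, y, z scaled (see below). A call has exactly 8 rows; each row is the pose to reach, as a shift and turn from the pose commanded when the call began, along the tool's axes at that moment; what a row does not reach only later rows make up. The controller multiplies each number of a shift by 0.12 m and each number of a turn by 30 degrees. A row lasts 1/10 s, in which the tool goes at most 50 mm and 8.59 degrees, less where a joint would pass 70% of its speed; a pose out of reach is approached as far as the arm can. A call with a number of a shift or a turn outside -1 to 1 is refused whole. A call with a gripper value outside its range is refused whole. The fingers move at their own pace and stop on an object; "newtons" is the grip in N (left out, the last holds). Time passes only in rows, so rows that repeat a pose let the fingers close, or fill a call up. It gives the time, the measured TCP pose, the force, the opening and the grip force at its end, in the units of the state.
- robot.get_obs(): the state, without advancing time (a new reading comes with each control period).
- robot.capture(name): name is "scene" or "side" or "wrist"; returns (picture, depth): 384x512x3 uint8, blue, green, red; 384x512 float32, m along the optical axis (not along the pixel's ray), 0 where there is no reading.
- robot.camera_params(name): a dict with "vfov" (degrees; the focal length in pixels is half the picture's height over the tangent of half this angle, whatever the lens; pixels are square), "cx", "cy" (the principal point, pixels), "R" (3x3) and "t" (3): a world point X has camera coordinates R X + t. Camera axes: x right, y down, z forward; pixel columns grow to the right and rows downward; lengths in m; the calibration is good to about 2 mm. The wrist camera is an equidistant fisheye: a pixel r from the principal point sees the ray r / f radians off the axis. A picture is of the moment at which its call begins: read the wrist's pose just before it. camera_params takes no time and is no camera call; for the wrist camera it gives the pose at the moment of the call.
- robot.close_job(): hands the job in; it is judged then, once.
The state is a dict: "time": time; "joint_positions": joint angles; "joint_velocities": joint speeds; "effort": joint torques, N m; "tcp_pos": TCP position; "orientation": TCP orientation; "force": force on the tool from outside, world axes, zero at the start; "ft_torque": the same for the moment, N m; "gripper_width": finger opening in m; "gripper_force": force on a finger pad.
Only numpy, scipy, OpenCV 4.12 (cv2) and the standard library are available. Lean on these libraries where they do the work, as an engineer would, in place of code of your own. Each camera call takes 0.05 s, during which the arm holds its last target. There are 200 camera calls.

## Working session

There is one attempt and no reset: what is moved stays moved. The work goes in short steps, Python scripts to look and compute and a tool call to move; the robot and the scene stay as the last step left them, time stands still between calls to the robot, and variables do not carry over. Pictures are saved under pics/ and viewed, at most 10 in all, crops included, and the job is handed in when it is done.

Besides the shell and the picture viewer there is one more tool, called after "Call:" by a JSON object that holds its "op" and its "data". send_rows: Moves the arm, as the interface text tells. Its arguments: {"type":"object","properties":{"targets":{"type":"string"},"newtons":{"type":"number"}},"required":["targets"]}

```bash
mkdir -p pics
cat > h.py <<'E'
import numpy as np, cv2
from cell import robot
from scipy.spatial.transform import Rotation as Ro
def shot(n):
    p=robot.camera_params(n); im,d=robot.capture(n); return im,d,p
def pts(d,p):
    h,w=d.shape; f=h/2/np.tan(np.radians(p['vfov'])/2)
    v,u=np.mgrid[0:h,0:w]; X=np.stack([(u-p['cx'])/f*d,(v-p['cy'])/f*d,d],-1)
    W=(X-np.array(p['t']))@np.array(p['R']); W[d<=0]=np.nan; return W
def st():
    o=robot.get_obs(); q=np.array(o['orientation']); return o,Ro.from_quat(q[[1,2,3,0]])
E
python3 - <<'E'
from h import *
for n in('scene','side'):
    im,d,p=shot(n); np.savez('%s.npz'%n,im=im,d=d,**p); cv2.imwrite('pics/%s0.png'%n,im)
    print(n,p)
print(robot.get_obs())
E
```

```text
scene {'vfov': 44.98324610791707, 'cx': 254.38131277507208, 'cy': 192.29105313969922, 'R': array([[-0.62695289,  0.77905288, -0.0025841 ],
       [ 0.51207056,  0.40959111, -0.75499593],
       [-0.58712333, -0.47467013, -0.65572438]]), 't': array([ 0.37380906, -0.25355144,  1.57372348])}
side {'vfov': 51.390278895300575, 'cx': 255.35799858806163, 'cy': 187.76448062325815, 'R': array([[ 0.71429318, -0.69978254, -0.00946809],
       [-0.40864706, -0.40606145, -0.8173871 ],
       [ 0.5681486 ,  0.58772314, -0.57601101]]), 't': array([-0.42141437,  0.2752478 ,  0.94673221])}
{'time': 0.1, 'joint_positions': array([9.99220490e-01, 4.86683691e-02, 9.77222634e-02, 1.62202886e+00,
       1.63648001e-06, 1.44297921e+00]), 'joint_velocities': array([-1.53621830e-03, -1.48793349e-03,  4.27175633e-03,  2.17448780e-04,
        9.65469465e-05,  2.03536962e-03]), 'effort': array([ 2.56102066e-03, -3.39850903e+01,  3.20935678e+01,  1.58358808e-02,
       -1.66322866e-04,  9.79838397e-07]), 'tcp_pos': array([0.2251074 , 0.47365407, 0.2302224 ]), 'orientation': array([-3.73983030e-04,  2.20063167e-01,  9.75485016e-01, -1.02310904e-03]), 'force': array([-0.20254147,  1.03999792, -0.84387053]), 'ft_torque': array([-0.02557221, -0.01535968,  0.01768305]), 'gripper_force': 0.0, 'gripper_width': 0.0853307263613737}
```

View pics/scene0.png

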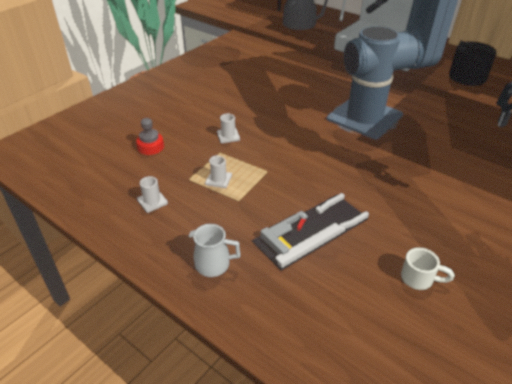

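View pics/side0.png

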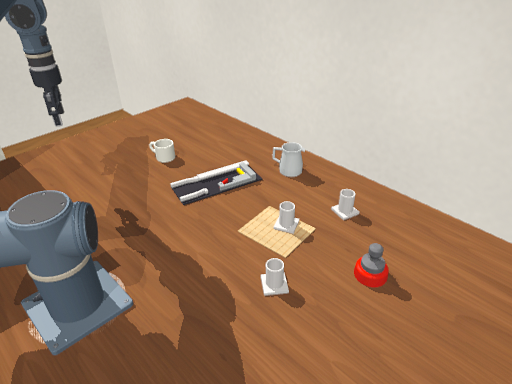

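Scene view: three cup look-alikes, at (228,128), (218,172) on the mat and (150,193). The dock has its mouth near (345,205) and its pad near (285,240). I'll measure all of them next.

Run:
```python
from h import *
S={}
for n in('scene','side'):
    z=np.load(n+'.npz'); W=pts(z['d'],z); S[n]=(z['im'],W,z)
im,W,z=S['scene']
for nm,(u0,u1,v0,v1) in dict(A=(215,243,110,145),B=(203,235,152,190),C=(135,170,173,213),pit=(188,242,222,278),tam=(134,166,117,156),esp=(400,455,246,292)).items():
    w=W[v0:v1,u0:u1].reshape(-1,3); w=w[w[:,2]>.02]; print(nm,w.mean(0).round(3),w.min(0).round(3),w.max(0).round(3))
# B rough
for n in S:
    im,W,z=S[n]; P=W.reshape(-1,3); C=im.reshape(-1,3).astype(int)
    # bamboo mat
    hsv=cv2.cvtColor(im,cv2.COLOR_BGR2HSV).reshape(-1,3).astype(int)
    reg=(P[:,0]>.15)&(P[:,0]<.8)&(P[:,1]>-.35)&(P[:,1]<.5)
    dk=reg&(C.max(1)<60)&(P[:,2]>.002)&(P[:,2]<.012)
    print(n,'dark',dk.sum(),cv2.minAreaRect(P[dk][:,:2].astype(np.float32)))
    red=reg&(hsv[:,1]>170)&((hsv[:,0]<6)|(hsv[:,0]>174))&(hsv[:,2]>120)&(P[:,2]<.05)
    yel=reg&(hsv[:,1]>150)&(hsv[:,0]>22)&(hsv[:,0]<33)&(hsv[:,2]>120)
    for k,m in(('red',red),('yel',yel)): print(n,k,m.sum(),np.median(P[m],0).round(3),P[m].std(0).round(3))
    np.save(n+'W.npy',W)
im=S['scene'][0]
a=cv2.resize(im[105:225,125:255],None,fx=4,fy=4,interpolation=2)
b=cv2.resize(S['side'][0][150:300,160:370],None,fx=2.8,fy=2.8,interpolation=2)
cv2.imwrite('pics/crop1.png',a[:, :]); 
c=cv2.resize(im[185:275,245:380],None,fx=5.5,fy=5.5,interpolation=2); cv2.imwrite('pics/dock1.png',c)
```

```text
A [ 0.379 -0.283  0.05 ] [ 0.346 -0.309  0.02 ] [ 0.397 -0.261  0.074]
B [ 0.565 -0.155  0.053] [ 0.538 -0.182  0.02 ] [ 0.585 -0.135  0.077]
C [ 0.741 -0.236  0.05 ] [ 0.717 -0.263  0.02 ] [ 0.761 -0.217  0.074]
pit [0.798 0.039 0.062] [ 0.759 -0.011  0.02 ] [0.837 0.093 0.1  ]
tam [ 0.579 -0.424  0.052] [ 0.531 -0.471  0.02 ] [ 0.612 -0.394  0.103]
esp [0.534 0.431 0.043] [0.498 0.391 0.02 ] [0.571 0.492 0.064]
scene dark 7 ((0.688493549823761, 0.13041719794273376), (0.05464485287666321, 0.006966836284846067), 54.642303466796875)
scene red 32 [0.57  0.129 0.017] [0.009 0.004 0.004]
scene yel 36 [0.644 0.132 0.016] [0.007 0.011 0.005]
side dark 253 ((0.5524630546569824, 0.14503926038742065), (0.10333292186260223, 0.28081443905830383), 75.20052337646484)
side red 21 [0.574 0.128 0.017] [0.008 0.005 0.004]
side yel 30 [0.649 0.14  0.016] [0.005 0.012 0.004]
```

View pics/crop1.png

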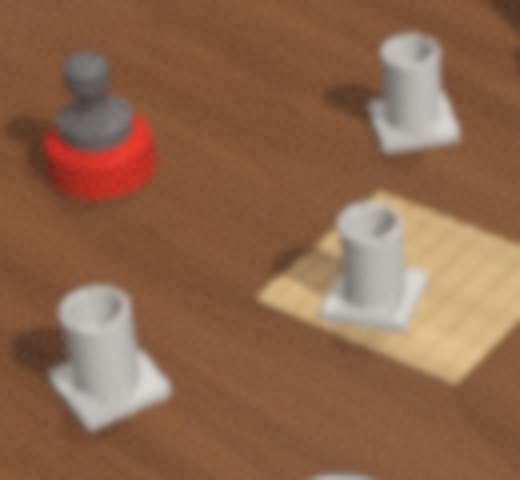

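View pics/dock1.png

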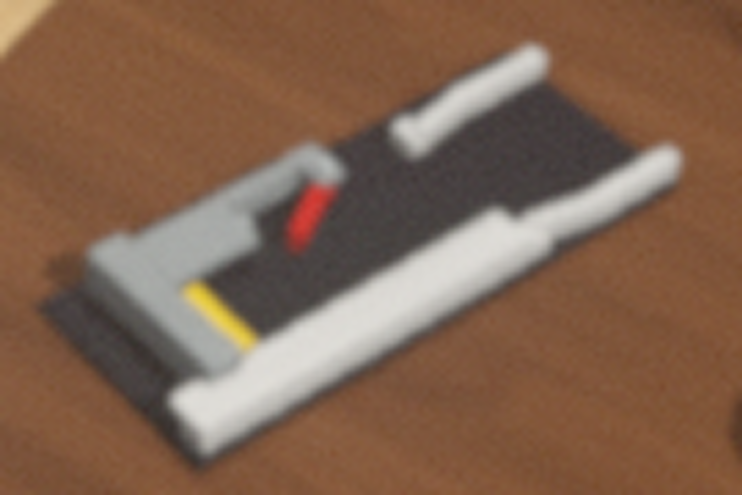

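Candidates: A (228,128) at y=-0.283, B (218,172) on the mat at y=-0.155, C (150,193) at y=-0.236. B has the largest y, so it's farthest left, and it's on the mat. The crop confirms it, so I'll take B. Next I fit its pose and the dock's.

```bash
cat > fit.py <<'E'
from h import *
from scipy.optimize import minimize,least_squares
def rectfit(P,L,Wd,x0,y0,a0):
    # maximise agreement: penalise points outside LxW and keep edges tight on both sides (soft extents)
    def ext(a):
        c,s=np.cos(a),np.sin(a); u=P@[c,s]; v=P@[-s,c]
        return np.percentile(u,[.7,99.3]),np.percentile(v,[.7,99.3])
    A=np.radians(np.arange(a0-12,a0+12,.25)); ar=[np.ptp(ext(a)[0])*np.ptp(ext(a)[1]) for a in A]
    a=A[int(np.argmin(ar))]; U,V=ext(a); cu,cv=U.mean(),V.mean()
    return np.degrees(a),np.array([cu*np.cos(a)-cv*np.sin(a),cu*np.sin(a)+cv*np.cos(a)]),np.ptp(U),np.ptp(V)
E
python3 - <<'E'
from fit import *
D=[];F=[];B=[]
for n in('scene','side'):
    z=np.load(n+'.npz'); W=pts(z['d'],z); P=W.reshape(-1,3); hsv=cv2.cvtColor(z['im'],cv2.COLOR_BGR2HSV).reshape(-1,3).astype(int)
    hor=np.hypot(P[:,0]-.5525,P[:,1]-.145)<.165
    m=hor&(hsv[:,1]<75)&(P[:,2]>.0)&(P[:,2]<.04); d=P[m][:,:2]; D.append(d)
    print(n,'dock',m.sum(),rectfit(d,.29,.116,0,0,-14))
    b=(np.hypot(P[:,0]-.56,P[:,1]+.157)<.05)&(hsv[:,1]<75)
    bb=b&(P[:,2]>.02)&(P[:,2]<.072); 
    r=least_squares(lambda q:np.hypot(P[bb][:,0]-q[0],P[bb][:,1]-q[1])-.022,[.563,-.158],loss='soft_l1',f_scale=.002)
    # outer visible surface only approx
    print(n,'body',r.x.round(4),np.abs(r.fun).mean().round(4),'top',np.percentile(P[b][:,2],99).round(4))
    f=b&(P[:,2]>.005)&(P[:,2]<.016); f=P[f][:,:2]; F.append(f)
    print(n,'foot',len(f),rectfit(f,.06,.06,0,0,0),cv2.minAreaRect(f.astype(np.float32)))
print('both',rectfit(np.vstack(D),0,0,0,0,-14)); f=np.vstack(F); print(cv2.minAreaRect(f.astype(np.float32)))
E
```

```text
scene dock 3785 (np.float64(-14.750000000000002), array([0.55828303, 0.15154194]), np.float64(0.28499526009268245), np.float64(0.11949896106442628))
scene body [ 0.5604 -0.1591] 0.0017 top 0.0752
scene foot 192 (np.float64(11.75), array([ 0.55570143, -0.16103815]), np.float64(0.08130489146948022), np.float64(0.07217063375259988)) ((0.556371808052063, -0.16435055434703827), (0.08354227244853973, 0.06767307221889496), 26.02982521057129)
side dock 1882 (np.float64(-14.999999999999998), array([0.55535761, 0.1539505 ]), np.float64(0.2820823096173363), np.float64(0.11749424850566609))
side body [ 0.5607 -0.159 ] 0.0016 top 0.0755
side foot 183 (np.float64(11.75), array([ 0.56054793, -0.16057134]), np.float64(0.07003366495480184), np.float64(0.0669869986838584)) ((0.5583720207214355, -0.15825006365776062), (0.06766859441995621, 0.06380585581064224), 25.333826065063477)
both (np.float64(-14.999999999999998), array([0.55772662, 0.15296413]), np.float64(0.2860040715598613), np.float64(0.11722657029755634))
((0.555632472038269, -0.16307589411735535), (0.08356823772192001, 0.07018481940031052), 25.333826065063477)
```

Call:
{"op": "send_rows", "data": {"targets": "1 -0.16 -0.12 0 0 0 0;1 -0.32 -0.24 0 0 0 0;1 -0.48 -0.36 0 0 0 0;1 -0.64 -0.48 0 0 0 0;1 -0.8 -0.6 0 0 0 0;1 -0.96 -0.71 0 0 0 0;1 -0.96 -0.71 0 0 0 0;1 -0.96 -0.71 0 0 0 0", "newtons": 50}}

```text
time: 0.9
tcp_pos: [0.2928, 0.3476, 0.231]
orientation: [-0.0, 0.221, 0.975, -0.0]
force: [-0.2, 1.1, 0.9]
gripper_width: 0.0851
gripper_force: 0.0
```

Call:
{"op": "send_rows", "data": {"targets": "1 -0.16 -0.12 0 0 0 0;1 -0.32 -0.24 0 0 0 0;1 -0.48 -0.36 0 0 0 0;1 -0.64 -0.48 0 0 0 0;1 -0.8 -0.6 0 0 0 0;1 -0.96 -0.71 0 0 0 0;1 -0.96 -0.71 0 0 0 0;1 -0.96 -0.71 0 0 0 0"}}

```text
time: 1.7
tcp_pos: [0.3601, 0.222, 0.2311]
orientation: [-0.0, 0.22, 0.975, 0.0]
force: [0.1, 0.0, 0.5]
gripper_width: 0.0855
gripper_force: 0.0
```

Call:
{"op": "send_rows", "data": {"targets": "1 -0.16 -0.12 0 0 0 0;1 -0.32 -0.24 0 0 0 0;1 -0.48 -0.36 0 0 0 0;1 -0.64 -0.48 0 0 0 0;1 -0.8 -0.6 0 0 0 0;1 -0.96 -0.71 0 0 0 0;1 -0.96 -0.71 0 0 0 0;1 -0.96 -0.71 0 0 0 0"}}

```text
time: 2.5
tcp_pos: [0.4275, 0.096, 0.2311]
orientation: [-0.001, 0.22, 0.976, 0.0]
force: [0.1, -0.2, -0.4]
gripper_width: 0.0853
gripper_force: 0.0
```

Run:
```python
from h import *
im,d,p=shot('wrist'); np.savez('w1.npz',im=im,d=d,**p); cv2.imwrite('pics/w1.png',im); print(p['R'].round(3),p['t'],p['vfov'])
```

```text
[[ 0.43   0.903  0.002]
 [ 0.854 -0.408  0.322]
 [ 0.292 -0.137 -0.947]] [-0.27138823 -0.3682259   0.26917555] 65.70646984690485
```

Call:
{"op": "send_rows", "data": {"targets": "1 -0.16 -0.12 0 0 0 0;1 -0.32 -0.24 0 0 0 0;1 -0.48 -0.36 0 0 0 0;1 -0.64 -0.48 0 0 0 0;1 -0.8 -0.6 0 0 0 0;1 -0.96 -0.71 0 0 0 0;1 -0.96 -0.71 0 0 0 0;1 -0.96 -0.71 0 0 0 0"}}

```text
time: 3.35
tcp_pos: [0.495, -0.0303, 0.2312]
orientation: [-0.001, 0.22, 0.976, 0.0]
force: [-1.1, 0.5, -0.3]
gripper_width: 0.0854
gripper_force: 0.0
```

Call:
{"op": "send_rows", "data": {"targets": "1 -0.16 -0.12 0 0 0 0.16;1 -0.32 -0.24 0 0 0 0.32;1 -0.48 -0.36 0 0 0 0.48;1 -0.64 -0.48 0 0 0 0.64;1 -0.8 -0.6 0 0 0 0.8;1 -0.96 -0.71 0 0 0 1;1 -0.96 -0.71 0 0 0 1;1 -0.96 -0.71 0 0 0 1"}}

```text
time: 4.15
tcp_pos: [0.5625, -0.1564, 0.2312]
orientation: [-0.001, 0.464, 0.886, 0.0]
force: [0.6, 0.3, -0.8]
gripper_width: 0.0854
gripper_force: 0.0
```

View pics/w1.png

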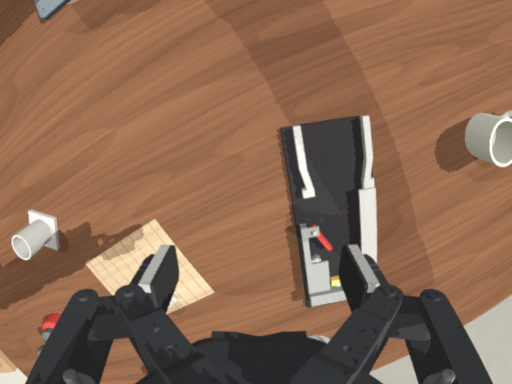

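```bash
cat >> h.py <<'E'
def wpts(d,p):
    h,w=d.shape; f=h/2/np.tan(np.radians(float(p['vfov']))/2)
    v,u=np.mgrid[0:h,0:w]; a=u-p['cx']; b=v-p['cy']; r=np.hypot(a,b)+1e-9; t=np.minimum(r/f,1.5); k=np.tan(t)/r
    X=np.stack([a*k*d,b*k*d,d],-1); W=(X-np.array(p['t']))@np.array(p['R']); W[d<=0]=np.nan; return W
E
python3 - <<'E'
from fit import *
im,d,p=shot('wrist'); np.savez('w2.npz',im=im,d=d,**p)
a=np.radians(-15); O=np.array([.557,.153])
def raster(im,W,c,yaw,hx,hy,name,s=4):
    P=W.reshape(-1,3); C=im.reshape(-1,3); ca,sa=np.cos(yaw),np.sin(yaw); q=P[:,:2]-c
    x=q@[ca,sa]; y=q@[-sa,ca]; return x*1000,y*1000,P[:,2]*1000,cv2.cvtColor(im,cv2.COLOR_BGR2HSV).reshape(-1,3).astype(int)
S=[('w1',wpts),('scene',pts),('side',pts)]
for n,fn in S:
    z=np.load(n+'.npz'); x,y,zz,hsv=raster(z['im'],fn(z['d'],z),O,a,0,0,'')
    box=(abs(x)<170)&(abs(y)<75)&(zz>-5)&(zz<40)&(hsv[:,1]<75)
    print(n)
    for lo,hi in((-130,-90),(-40,0),(0,40),(100,140)):
        for nm,m in(('rail',(hsv[:,2]>130)),('all',hsv[:,2]>0)):
            m=m&box&(x>lo)&(x<hi)
            if nm=='rail':
                for s in(-1,1):
                    k=m&(y*s>0); 
                    if k.sum()>5: print(lo,nm,s,k.sum(),np.percentile(y[k],[2,50,98]).round(1),'z',np.percentile(zz[k],[10,50,90]).round(1))
            elif m.sum(): print(lo,nm,np.percentile(y[m],[1,99]).round(1))
    k=box&(abs(y)<30); print('xends',np.percentile(x[k],[.5,99.5]).round(1), 'floor z',np.median(zz[k&(x<-60)]).round(1))
    # rail edge slope for yaw: outer left rail
    m=box&(hsv[:,2]>130)&(y>25)&(x>-40)
    print('left rail slope deg',np.degrees(np.polyfit(x[m],y[m],1)[0]).round(2), cv2.minAreaRect(np.c_[x,y][box].astype(np.float32)))
W=wpts(d,p);P=W.reshape(-1,3);hsv=cv2.cvtColor(im,cv2.COLOR_BGR2HSV).reshape(-1,3).astype(int)
b=(np.hypot(P[:,0]-.56,P[:,1]+.159)<.05)&(hsv[:,1]<60)
top=b&(P[:,2]>.066)&(P[:,2]<.082); t=P[top][:,:2]; print('top',top.sum(),cv2.minEnclosingCircle(t.astype(np.float32)),np.median(P[top][:,2]))
f=b&(P[:,2]>.006)&(P[:,2]<.017); f=P[f][:,:2]; print('foot',len(f),cv2.minAreaRect(f.astype(np.float32)))
cv2.imwrite('pics/w2.png',im)
E
```

```text
w1
-130 rail -1 273 [-39.9 -35.9 -29.3] z [ 6.4 18.  19.2]
-130 rail 1 244 [48.2 52.7 64.5] z [13.8 18.  19. ]
-130 all [-54.   57.3]
-40 rail -1 116 [-49.7 -37.5 -26.5] z [20.9 22.2 23.7]
-40 rail 1 460 [34.  45.2 65.1] z [19.4 20.8 21.8]
-40 all [-54.1  56.2]
0 rail -1 198 [-49.8 -44.4 -26.1] z [19.6 21.2 22.5]
0 rail 1 405 [33.9 45.4 64.3] z [19.7 20.8 21.9]
0 all [-54.2  56.8]
100 rail -1 499 [-49.  -25.1  -1. ] z [20.7 29.8 31.1]
100 rail 1 19 [0.4 1.2 3.8] z [29.  30.8 31.7]
100 all [-55.   2.]
xends [-141.5  121.7] floor z 6.3
left rail slope deg 2.01 ((4.923187255859375, 5.302593231201172), (121.31826782226562, 295.5899658203125), 89.8998031616211)
scene
-130 rail -1 85 [-53.4 -36.1 -31.6] z [ 5.7 13.8 18.6]
-130 rail 1 88 [34.4 53.2 56.3] z [ 5.8 14.2 19.5]
-130 all [-55.9  58.8]
-40 rail -1 31 [-71.  -44.  -28.2] z [-0.7 19.3 23.1]
-40 rail 1 171 [20.3 47.1 56.7] z [ 6.9 19.1 21.9]
-40 all [-68.3  58.1]
0 rail -1 94 [-70.  -44.7 -28.7] z [ 0.8 19.  22.5]
0 rail 1 180 [19.7 47.5 56.7] z [ 6.2 19.1 21.6]
0 all [-70.1  58.5]
100 rail -1 119 [-49.3 -26.   -1.5] z [27.7 29.5 31.
[... 418 characters left out ...]
9 23.9]
-40 rail 1 65 [31.9 42.5 56.9] z [10.3 20.2 22.6]
-40 all [-58.1  55. ]
0 rail -1 48 [-52.4 -47.7  -9.3] z [ 8.1 19.7 22.3]
0 rail 1 59 [32.  42.5 58.1] z [10.8 20.3 22. ]
0 all [-58.7  56.6]
100 rail -1 88 [-51.5 -32.9  -4.3] z [16.6 28.5 31.7]
100 rail 1 74 [ 3.5 25.6 56.8] z [16.5 26.5 31.6]
100 all [-57.2  55.8]
xends [-143.2  142.9] floor z 6.7
left rail slope deg 0.13 ((6.8419952392578125, 6.458732604980469), (301.2480163574219, 135.85797119140625), 0.04859299585223198)
top 436 ((0.5610597133636475, -0.15774762630462646), 0.02195957861840725) 0.07350100572226609
foot 1352 ((0.5615443587303162, -0.1581449955701828), (0.06067466363310814, 0.06006778031587601), 25.016775131225586)
```

View pics/w2.png

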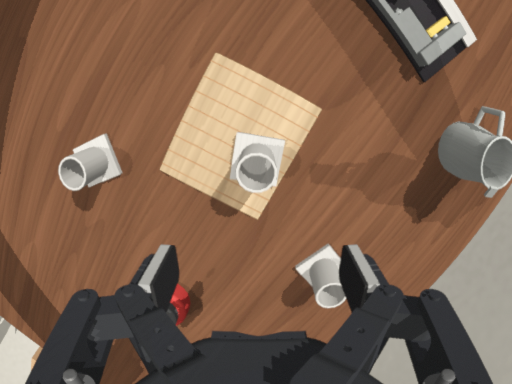

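Wrist view: the target cup stands on the mat with its rim at (257,172). The foot fit is 60.7 x 60.1 mm, centred at (0.5613,-0.158) with 25° yaw, which matches the given sizes. I'm descending to grasp it.

Call:
{"op": "send_rows", "data": {"targets": "1 0 -0.016 0.2 0 0 0.16;1 0 -0.016 0.4 0 0 0.32;1 0 -0.016 0.6 0 0 0.32;1 0 -0.016 0.8 0 0 0.32;1 0 -0.016 0.96 0 0 0.32;1 0 -0.016 0.96 0 0 0.32;1 0 -0.016 0.96 0 0 0.32;1 0 -0.016 0.96 0 0 0.32"}}

```text
time: 5.0
tcp_pos: [0.562, -0.1587, 0.1181]
orientation: [0.001, 0.537, 0.844, 0.0]
force: [0.4, -0.1, -0.2]
gripper_width: 0.0856
gripper_force: 0.0
```

Call:
{"op": "send_rows", "data": {"targets": "1 0 0 0.14 0 0 0;1 0 0 0.28 0 0 0;1 0 0 0.42 0 0 0;1 0 0 0.56 0 0 0;1 0 0 0.68 0 0 0;1 0 0 0.68 0 0 0;1 0 0 0.68 0 0 0;1 0 0 0.68 0 0 0"}}

```text
time: 5.8
tcp_pos: [0.5622, -0.1594, 0.0361]
orientation: [0.001, 0.537, 0.843, 0.0]
force: [0.3, -0.4, 0.1]
gripper_width: 0.0853
gripper_force: 0.0
```

Call:
{"op": "send_rows", "data": {"targets": "-1 0 0 0 0 0 0;-1 0 0 0 0 0 0;-1 0 0 0 0 0 0;-1 0 0 0 0 0 0;-1 0 0 0 0 0 0;-1 0 0 0 0 0 0;-1 0 0 0 0 0 0;-1 0 0 0 0 0 0", "newtons": 50}}

```text
time: 6.6
tcp_pos: [0.5616, -0.1593, 0.0352]
orientation: [0.001, 0.538, 0.843, 0.0]
force: [-0.7, -0.9, 5.0]
gripper_width: 0.0423
gripper_force: 51.3
```

Call:
{"op": "send_rows", "data": {"targets": "-1 0 0 -0.1 0 0 0;-1 0 0 -0.25 0 0 0;-1 0 0 -0.4 0 0 0;-1 0 0 -0.55 0 0 0;-1 0 0 -0.7 0 0 0;-1 0 0 -0.8 0 0 0;-1 0 0 -0.8 0 0 0;-1 0 0 -0.8 0 0 0"}}

```text
time: 7.4
tcp_pos: [0.5608, -0.1588, 0.1299]
orientation: [-0.0, 0.537, 0.843, -0.0]
force: [-0.8, 0.1, -3.1]
gripper_width: 0.0422
gripper_force: 51.2
```

Call:
{"op": "send_rows", "data": {"targets": "-1 0.12 0.02 0 0 0 0;-1 0.28 0.05 0 0 0 0;-1 0.44 0.08 0 0 0 0;-1 0.6 0.1 0 0 0 0;-1 0.76 0.13 0 0 0 0;-1 0.9 0.155 0 0 0 0;-1 0.976 0.168 0 0 0 0;-1 0.976 0.168 0 0 0 0"}}

```text
time: 8.2
tcp_pos: [0.5296, -0.0427, 0.1307]
orientation: [0.0, 0.536, 0.844, 0.0]
force: [0.5, -0.2, -2.3]
gripper_width: 0.0422
gripper_force: 51.2
```

Call:
{"op": "send_rows", "data": {"targets": "-1 0.12 0.02 0 0 0 0;-1 0.28 0.05 0 0 0 0;-1 0.44 0.08 0 0 0 0;-1 0.6 0.1 0 0 0 0;-1 0.76 0.13 0 0 0 0;-1 0.9 0.155 0 0 0 0;-1 0.976 0.168 0 0 0 0;-1 0.976 0.168 0 0 0 0"}}

```text
time: 9.0
tcp_pos: [0.4986, 0.0711, 0.1305]
orientation: [-0.0, 0.537, 0.844, -0.0]
force: [-0.3, 0.2, -2.5]
gripper_width: 0.042
gripper_force: 51.2
```

Call:
{"op": "send_rows", "data": {"targets": "-1 0.12 0.02 0 0 0 -0.12;-1 0.28 0.05 0 0 0 -0.28;-1 0.44 0.08 0 0 0 -0.42;-1 0.6 0.1 0 0 0 -0.56;-1 0.76 0.13 0 0 0 -0.7;-1 0.9 0.155 0 0 0 -0.83;-1 0.976 0.168 0 0 0 -0.83;-1 0.976 0.168 0 0 0 -0.83"}}

```text
time: 9.8
tcp_pos: [0.4677, 0.1853, 0.1305]
orientation: [0.0, 0.343, 0.939, -0.0]
force: [0.2, -0.4, -1.4]
gripper_width: 0.0419
gripper_force: 51.1
```

Call:
{"op": "send_rows", "data": {"targets": "-1 0 0 0 0 0 -0.12;-1 0 0 0 0 0 -0.28;-1 0 0 0 0 0 -0.42;-1 0 0 0 0 0 -0.56;-1 0 0 0 0 0 -0.7;-1 0 0 0 0 0 -0.83;-1 0 0 0 0 0 -0.83;-1 0 0 0 0 0 -0.83"}}

```text
time: 10.6
tcp_pos: [0.468, 0.1842, 0.1305]
orientation: [0.0, 0.134, 0.991, -0.0]
force: [-0.2, 0.8, -3.0]
gripper_width: 0.0421
gripper_force: 51.1
```

Run:
```python
from fit import *
o,R=st(); print(o['tcp_pos'],R.as_matrix().round(3).tolist(),o['gripper_width'])
im,d,p=shot('wrist'); np.savez('w3.npz',im=im,d=d,**p); cv2.imwrite('pics/w3.png',im)
P=wpts(d,p).reshape(-1,3); hsv=cv2.cvtColor(im,cv2.COLOR_BGR2HSV).reshape(-1,3).astype(int)
a=np.radians(-15); q=P[:,:2]-[.560,.1605]; x=q@[np.cos(a),np.sin(a)]*1000; y=q@[-np.sin(a),np.cos(a)]*1000; zz=P[:,2]*1000
np.savez('w3d.npz',x=x,y=y,z=zz)
for lo,hi in((-138,-120),(-120,-90),(-40,-10),(-10,20),(20,50),(80,130)):
  for s in(-1,1):
    k=(x>lo)&(x<hi)&(y*s>15)&(y*s<75)&(zz>14)&(zz<33)&(hsv[:,1]<70)
    if k.sum()>8: print(lo,s,k.sum(),np.percentile(y[k],[2,50,98]).round(1),np.percentile(zz[k],[10,90]).round(1))
```

```text
[0.46799175 0.18423081 0.13050692] [[-0.964, 0.266, 0.0], [0.266, 0.964, -0.0], [-0.0, -0.0, -1.0]] 0.042063917747534686
-138 -1 214 [-48.  -43.2 -39.1] [16.9 18.8]
-138 1 211 [40.1 44.2 48.8] [17.  19.2]
-120 -1 215 [-47.7 -44.  -39.8] [17.1 19.1]
-120 1 236 [40.8 45.  48.5] [16.9 19.1]
20 -1 11 [-52.5 -51.1 -49.4] [20.2 21.1]
20 1 15 [43.7 46.7 48. ] [20.4 21.4]
80 -1 87 [-53.9 -39.3 -25.2] [20.  21.4]
80 1 71 [25.7 37.5 47.2] [20.  21.6]
```

View pics/w3.png

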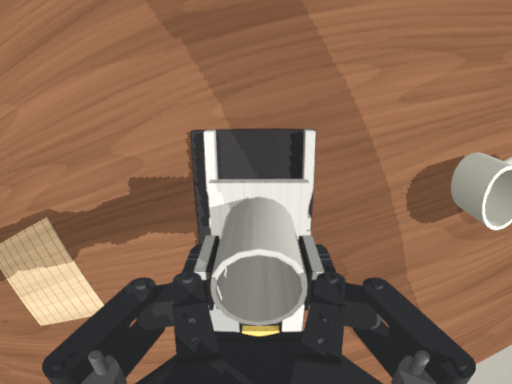

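Wrist view: the held cup is centred over the mouth, between rail ends near (205,140) and (310,140). The measured inner rail edges are -39.3 and +40.5 mm, so the dock frame is confirmed. I'm lowering the cup.

Call:
{"op": "send_rows", "data": {"targets": "-1 0 0.012 0.1 0 0 -0.01;-1 0 0.012 0.22 0 0 -0.01;-1 0 0.012 0.34 0 0 -0.01;-1 0 0.012 0.46 0 0 -0.01;-1 0 0.012 0.58 0 0 -0.01;-1 0 0.012 0.68 0 0 -0.01;-1 0 0.012 0.74 0 0 -0.01;-1 0 0.012 0.74 0 0 -0.01"}}

```text
time: 11.45
tcp_pos: [0.4668, 0.1862, 0.0401]
orientation: [-0.001, 0.13, 0.992, -0.001]
force: [0.3, -0.0, -1.9]
gripper_width: 0.0422
gripper_force: 51.1
```

Call:
{"op": "send_rows", "data": {"targets": "-1 0 0 0.01 0 0 0;-1 0 0 0.02 0 0 0;-1 0 0 0.025 0 0 0;-1 0 0 0.03 0 0 0;-1 0 0 0.035 0 0 0;-1 0 0 0.04 0 0 0;-1 0 0 0.04 0 0 0;-1 0 0 0.04 0 0 0"}}

```text
time: 12.25
tcp_pos: [0.4682, 0.1865, 0.0372]
orientation: [0.0, 0.13, 0.992, 0.0]
force: [-0.6, -0.3, -0.2]
gripper_width: 0.0423
gripper_force: 51.1
```

Call:
{"op": "send_rows", "data": {"targets": "0.4 0 0 0 0 0 0;0.4 0 0 0 0 0 0;0.4 0 0 0 0 0 0;0.4 0 0 0 0 0 0;0.4 0 0 0 0 0 0;0.4 0 0 0 0 0 0;0.4 0 0 0 0 0 0;0.4 0 0 0 0 0 0"}}

```text
time: 13.05
tcp_pos: [0.468, 0.1864, 0.0369]
orientation: [-0.0, 0.13, 0.992, -0.0]
force: [-0.2, 0.4, 0.2]
gripper_width: 0.0599
gripper_force: 0.0
```

Call:
{"op": "send_rows", "data": {"targets": "-1 0 0 0 0 0 0;-1 0 0 0 0 0 0;-1 0 0 0 0 0 0;-1 0 0 0 0 0 0;-1 0 0 0 0 0 0;-1 0 0 0 0 0 0;-1 0 0 0 0 0 0;-1 0 0 0 0 0 0", "newtons": 30}}

```text
time: 13.85
tcp_pos: [0.4681, 0.1865, 0.037]
orientation: [0.0, 0.13, 0.992, 0.0]
force: [0.2, 0.5, -0.7]
gripper_width: 0.0428
gripper_force: 31.9
```

Run:
```python
from h import *
o,R=st(); q=o['tcp_pos'][:2]-[.560,.1605]; a=np.radians(-15); print('tcp in dock',q@[np.cos(a),np.sin(a)],q@[-np.sin(a),np.cos(a)],R.as_matrix()[:,0],o['force'])
im,d,p=shot('wrist')
P=wpts(d,p).reshape(-1,3); hsv=cv2.cvtColor(im,cv2.COLOR_BGR2HSV).reshape(-1,3).astype(int)
q=P[:,:2]-[.560,.1605]; x=q@[np.cos(a),np.sin(a)]*1000; y=q@[-np.sin(a),np.cos(a)]*1000; z=P[:,2]*1000
k=(abs(x+95)<35)&(abs(y)<36)&(z>10)&(z<18)&(hsv[:,1]<70)&(hsv[:,2]>120); print('foot',k.sum(),np.percentile(x[k],[1,50]),np.percentile(y[k],[1,99]),np.median(z[k]))
k=(abs(x+95)<35)&(abs(y)<30)&(z>70)&(z<82)&(hsv[:,1]<60)&(hsv[:,2]>120); print('rim',k.sum(),cv2.minEnclosingCircle(np.c_[x,y][k].astype(np.float32)),np.median(z[k]))
```

```text
tcp in dock -0.09544788531611766 0.0012988980894479392 [-9.66248742e-01  2.57610734e-01 -2.79109880e-04] [ 0.17181327  0.4868618  -0.6963556 ]
foot 3231 [-125.70847721 -116.89312914] [-27.66657982  31.36358748] 14.102447717493826
rim 3036 ((-101.27168273925781, 1.520761489868164), 28.238998413085938) 75.3867177473009
```

Call:
{"op": "send_rows", "data": {"targets": "-1 -0.06 -0.008 0 0 0 0;-1 -0.13 -0.008 0 0 0 0;-1 -0.2 -0.008 0 0 0 0;-1 -0.27 -0.008 0 0 0 0;-1 -0.34 -0.008 0 0 0 0;-1 -0.41 -0.008 0 0 0 0;-1 -0.47 -0.008 0 0 0 0;-1 -0.5 -0.008 0 0 0 0"}}

```text
time: 14.7
tcp_pos: [0.5266, 0.1698, 0.037]
orientation: [0.0, 0.13, 0.992, 0.0]
force: [-3.7, 0.5, 4.8]
gripper_width: 0.0421
gripper_force: 32.4
```

Call:
{"op": "send_rows", "data": {"targets": "-1 -0.04 0 0 0 0 0;-1 -0.08 0 0 0 0 0;-1 -0.12 0 0 0 0 0;-1 -0.16 0 0 0 0 0;-1 -0.2 0 0 0 0 0;-1 -0.24 0 0 0 0 0;-1 -0.25 0 0 0 0 0;-1 -0.25 0 0 0 0 0"}}

```text
time: 15.5
tcp_pos: [0.5546, 0.1635, 0.0371]
orientation: [-0.001, 0.13, 0.992, 0.001]
force: [-3.7, 3.5, 5.2]
gripper_width: 0.0428
gripper_force: 32.4
```

Call:
{"op": "send_rows", "data": {"targets": "-1 -0.04 0 0 0 0 0;-1 -0.08 0 0 0 0 0;-1 -0.12 0 0 0 0 0;-1 -0.16 0 0 0 0 0;-1 -0.2 0 0 0 0 0;-1 -0.24 0 0 0 0 0;-1 -0.25 0 0 0 0 0;-1 -0.25 0 0 0 0 0"}}

```text
time: 16.3
tcp_pos: [0.5841, 0.1556, 0.0371]
orientation: [0.0, 0.13, 0.992, 0.001]
force: [-1.9, 4.3, 4.0]
gripper_width: 0.0424
gripper_force: 32.3
```

Call:
{"op": "send_rows", "data": {"targets": "-1 -0.03 0 0 0 0 0;-1 -0.06 0 0 0 0 0;-1 -0.09 0 0 0 0 0;-1 -0.12 0 0 0 0 0;-1 -0.15 0 0 0 0 0;-1 -0.18 0 0 0 0 0;-1 -0.2 0 0 0 0 0;-1 -0.2 0 0 0 0 0"}}

```text
time: 17.1
tcp_pos: [0.6073, 0.1488, 0.037]
orientation: [0.0, 0.13, 0.992, 0.0]
force: [-1.2, 2.6, 4.5]
gripper_width: 0.0423
gripper_force: 32.4
```

Call:
{"op": "send_rows", "data": {"targets": "-1 -0.01 0 0 0 0 0;-1 -0.02 0 0 0 0 0;-1 -0.03 0 0 0 0 0;-1 -0.04 0 0 0 0 0;-1 -0.045 0 0 0 0 0;-1 -0.05 0 0 0 0 0;-1 -0.05 0 0 0 0 0;-1 -0.05 0 0 0 0 0"}}

```text
time: 17.9
tcp_pos: [0.6124, 0.1472, 0.0371]
orientation: [-0.0, 0.13, 0.992, 0.0]
force: [-4.0, 4.4, 4.8]
gripper_width: 0.0424
gripper_force: 32.4
```

Call:
{"op": "send_rows", "data": {"targets": "-1 -0.006 0 0 0 0 0;-1 -0.012 0 0 0 0 0;-1 -0.018 0 0 0 0 0;-1 -0.024 0 0 0 0 0;-1 -0.028 0 0 0 0 0;-1 -0.03 0 0 0 0 0;-1 -0.03 0 0 0 0 0;-1 -0.03 0 0 0 0 0"}}

```text
time: 18.7
tcp_pos: [0.6158, 0.1463, 0.0371]
orientation: [-0.0, 0.13, 0.992, 0.0]
force: [-2.4, 2.8, 4.9]
gripper_width: 0.0421
gripper_force: 32.4
```

Call:
{"op": "send_rows", "data": {"targets": "-1 -0.004 0 0 0 0 0;-1 -0.008 0 0 0 0 0;-1 -0.012 0 0 0 0 0;-1 -0.016 0 0 0 0 0;-1 -0.02 0 0 0 0 0;-1 -0.02 0 0 0 0 0;-1 -0.02 0 0 0 0 0;-1 -0.02 0 0 0 0 0"}}

```text
time: 19.5
tcp_pos: [0.6174, 0.1459, 0.0371]
orientation: [-0.001, 0.13, 0.992, 0.0]
force: [-5.5, 2.6, 7.0]
gripper_width: 0.0428
gripper_force: 32.5
```

Call:
{"op": "send_rows", "data": {"targets": "-1 -0.004 0 0 0 0 0;-1 -0.008 0 0 0 0 0;-1 -0.012 0 0 0 0 0;-1 -0.016 0 0 0 0 0;-1 -0.02 0 0 0 0 0;-1 -0.02 0 0 0 0 0;-1 -0.02 0 0 0 0 0;-1 -0.02 0 0 0 0 0"}}

```text
time: 20.3
tcp_pos: [0.6191, 0.1454, 0.0371]
orientation: [-0.002, 0.13, 0.992, 0.0]
force: [-6.3, 2.8, 7.8]
gripper_width: 0.0426
gripper_force: 32.7
```

Call:
{"op": "send_rows", "data": {"targets": "-1 -0.004 0 0 0 0 0;-1 -0.008 0 0 0 0 0;-1 -0.012 0 0 0 0 0;-1 -0.016 0 0 0 0 0;-1 -0.02 0 0 0 0 0;-1 -0.02 0 0 0 0 0;-1 -0.02 0 0 0 0 0;-1 -0.02 0 0 0 0 0"}}

```text
time: 21.1
tcp_pos: [0.6211, 0.1449, 0.0372]
orientation: [-0.002, 0.13, 0.992, 0.0]
force: [-7.7, 3.6, 8.0]
gripper_width: 0.0425
gripper_force: 32.7
```

Call:
{"op": "send_rows", "data": {"targets": "-1 -0.004 0 0 0 0 0;-1 -0.008 0 0 0 0 0;-1 -0.012 0 0 0 0 0;-1 -0.016 0 0 0 0 0;-1 -0.016 0 0 0 0 0;-1 -0.016 0 0 0 0 0;-1 -0.016 0 0 0 0 0;-1 -0.016 0 0 0 0 0"}}

```text
time: 21.9
tcp_pos: [0.6226, 0.1444, 0.0372]
orientation: [-0.002, 0.13, 0.992, 0.0]
force: [-8.5, 3.4, 8.6]
gripper_width: 0.0425
gripper_force: 32.8
```

Call:
{"op": "send_rows", "data": {"targets": "-1 -0.004 0 0 0 0 0;-1 -0.008 0 0 0 0 0;-1 -0.01 0 0 0 0 0;-1 -0.01 0 0 0 0 0;-1 -0.01 0 0 0 0 0;-1 -0.01 0 0 0 0 0;-1 -0.01 0 0 0 0 0;-1 -0.01 0 0 0 0 0"}}

```text
time: 22.7
tcp_pos: [0.6236, 0.1442, 0.0372]
orientation: [-0.002, 0.13, 0.992, 0.0]
force: [-8.8, 3.4, 8.1]
gripper_width: 0.0422
gripper_force: 32.8
```

Call:
{"op": "send_rows", "data": {"targets": "-1 -0.004 0 0 0 0 0;-1 -0.008 0 0 0 0 0;-1 -0.01 0 0 0 0 0;-1 -0.01 0 0 0 0 0;-1 -0.01 0 0 0 0 0;-1 -0.01 0 0 0 0 0;-1 -0.01 0 0 0 0 0;-1 -0.01 0 0 0 0 0"}}

```text
time: 23.5
tcp_pos: [0.6249, 0.1438, 0.0372]
orientation: [-0.002, 0.129, 0.992, 0.0]
force: [-8.4, 3.8, 9.1]
gripper_width: 0.0424
gripper_force: 32.7
```

Call:
{"op": "send_rows", "data": {"targets": "-1 -0.004 0 0 0 0 0;-1 -0.008 0 0 0 0 0;-1 -0.01 0 0 0 0 0;-1 -0.01 0 0 0 0 0;-1 -0.01 0 0 0 0 0;-1 -0.01 0 0 0 0 0;-1 -0.01 0 0 0 0 0;-1 -0.01 0 0 0 0 0"}}

```text
time: 24.3
tcp_pos: [0.6259, 0.1435, 0.0372]
orientation: [-0.002, 0.129, 0.992, 0.0]
force: [-8.5, 3.5, 8.3]
gripper_width: 0.0426
gripper_force: 32.8
```

Run:
```python
from h import *
im,d,p=shot('wrist'); im2,_,_=shot('scene'); im3,_,_=shot('side')
a=cv2.resize(im2[185:275,245:380],(405,270),interpolation=2); b=cv2.resize(im3[150:210,160:280],(395,270),interpolation=2)
c=cv2.resize(im[120:384,90:420],(405,324)); out=np.zeros((600,800,3),np.uint8); out[:270,:405]=a; out[:270,405:]=b; out[270:594,:405]=c
cv2.imwrite('pics/p1.png',out)
```

View pics/p1.png

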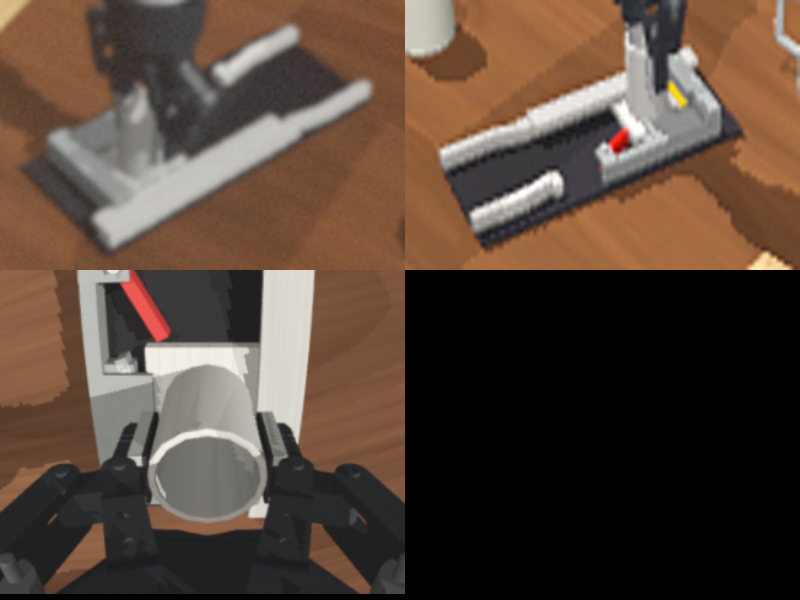

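Wrist crop: the red pawl's tip (165,335) sits across the path just behind the foot's rear edge (row 345), so it has clicked. I'll ease back onto it, then release.

Call:
{"op": "send_rows", "data": {"targets": "-1 0.004 0 0 0 0 0;-1 0.008 0 0 0 0 0;-1 0.012 0 0 0 0 0;-1 0.016 0 0 0 0 0;-1 0.02 0 0 0 0 0;-1 0.02 0 0 0 0 0;-1 0.02 0 0 0 0 0;-1 0.02 0 0 0 0 0"}}

```text
time: 25.25
tcp_pos: [0.6258, 0.1435, 0.037]
orientation: [-0.0, 0.13, 0.992, 0.0]
force: [-3.9, 3.5, 5.4]
gripper_width: 0.0426
gripper_force: 32.4
```

Run:
```python
from h import *
im,d,p=shot('wrist'); cv2.imwrite('pics/p2.png',cv2.resize(im[120:384,90:420],(660,528))); print(robot.get_obs()['force'])
```

```text
[-3.37033724  3.17401898  5.74107867]
```

View pics/p2.png

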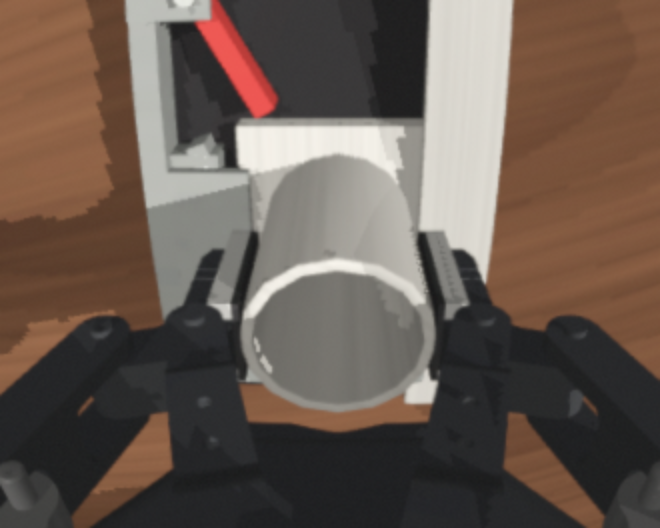

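The pawl (tip at (262,110)) is clear behind the foot. I'll back off a little more, then open.

Call:
{"op": "send_rows", "data": {"targets": "-1 0.004 0 0 0 0 0;-1 0.008 0 0 0 0 0;-1 0.012 0 0 0 0 0;-1 0.016 0 0 0 0 0;-1 0.02 0 0 0 0 0;-1 0.02 0 0 0 0 0;-1 0.02 0 0 0 0 0;-1 0.02 0 0 0 0 0"}}

```text
time: 26.1
tcp_pos: [0.6241, 0.1438, 0.037]
orientation: [0.0, 0.13, 0.992, -0.0]
force: [0.4, 2.4, 3.4]
gripper_width: 0.0427
gripper_force: 32.2
```

Call:
{"op": "send_rows", "data": {"targets": "-0.2 0 0 0 0 0 0;0 0 0 0 0 0 0;0.2 0 0 0 0 0 0;0.4 0 0 0 0 0 0;0.5 0 0 0 0 0 0;0.5 0 0 0 0 0 0;0.5 0 0 0 0 0 0;0.5 0 0 0 0 0 0"}}

```text
time: 26.9
tcp_pos: [0.6237, 0.1438, 0.0367]
orientation: [-0.0, 0.13, 0.992, -0.0]
force: [0.1, 0.0, -0.5]
gripper_width: 0.0637
gripper_force: 0.0
```

Now straight up, well clear of the cup, and check.

Call:
{"op": "send_rows", "data": {"targets": "0.5 0 0 -0.08 0 0 0;0.5 0 0 -0.2 0 0 0;0.5 0 0 -0.36 0 0 0;0.5 0 0 -0.52 0 0 0;0.5 0 0 -0.7 0 0 0;0.5 0 0 -0.86 0 0 0;0.5 0 0 -0.96 0 0 0;0.5 0 0 -0.96 0 0 0"}}

```text
time: 27.7
tcp_pos: [0.6258, 0.1441, 0.1561]
orientation: [0.003, 0.13, 0.992, 0.001]
force: [-0.3, 1.1, 0.1]
gripper_width: 0.0643
gripper_force: 0.0
```

Run:
```python
from h import *
im,d,p=shot('wrist'); im3,_,_=shot('side')
out=np.zeros((384,800,3),np.uint8); out[:,:400]=im[:,56:456]; out[:384,400:]=cv2.resize(im3[140:220,185:268],(400,384),interpolation=2); cv2.imwrite('pics/p3.png',out)
P=wpts(d,p).reshape(-1,3); a=np.radians(-15); q=P[:,:2]-[.560,.1605]; x=q@[np.cos(a),np.sin(a)]*1000; y=q@[-np.sin(a),np.cos(a)]*1000; z=P[:,2]*1000
k=(abs(x-65)<35)&(abs(y)<32)&(z>70)&(z<82); print('rim',k.sum(),cv2.minEnclosingCircle(np.c_[x,y][k].astype(np.float32)),np.percentile(z[k],[5,50,95]))
k=(abs(x-40)<8)&(abs(y)<20)&(z>8)&(z<20); print('foot',k.sum(),np.percentile(x[k],2),np.median(z[k]))
```

```text
rim 755 ((63.18277359008789, 0.9626470804214478), 22.042879104614258) [71.09295728 75.6502673  76.84191792]
foot 564 33.8688236513911 14.194664625797747
```

View pics/p3.png

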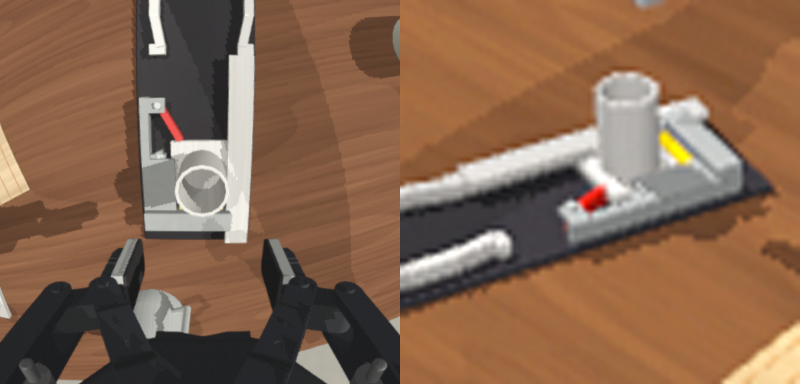

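The cup is upright and free at dock x≈63 mm, y≈1 mm. The pawl tip (180,138 in the left panel) is behind the foot and the pad bears on its front. Handing in.

```bash
python3 -c "
from cell import robot
print(robot.close_job())"
```

```text
the job is handed in; nothing more can be done
None
```

The cup is latched upright in the dock, with the red pawl behind its foot and the yellow pad bearing on it. The gripper is clear, and the job was handed in after about 28 s of the 72 s; no verdict was returned.

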